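# Fit a snap ring to a mill axle with spreading pliers

### The arm

A 6-joint arm with a two-finger parallel gripper is mounted at the origin on a cart in front of the work surface, level with it; the furniture and walls round the work are solid. World frame = base frame: x ahead of the robot, y to its left, z up, the work surface at z = 0. Lengths are in m, angles in rad, forces in N, time in s.
With the tool pointing down it reaches from about 0.225 to 0.875 m from the base axis. Payload 3.4 kg.
Tool frame: the origin (TCP) lies at the very end of the fingers, on their centre line; the grasp point (between the pads) lies 19 mm behind it (manip.pinch_z is the distance from the TCP to the grasp point, in m); z points along the fingers, y is the line along which they close (so a half turn about z gives the same grasp; the last joint's range is limited). The gripper opens to 85 mm and grips with 20 to 120 N. Pads are 22 mm wide; open, the fingers measure 114 mm over their backs; the gripper's body (76 mm by 85 mm) begins 54 mm behind the grasp point. The pads swing forward as they close: fully open they stand 13 mm farther back than shut.
Start: joints at [1.157, 0.276, 1.505, -0, 1.361, -0.121], TCP at [0.166, 0.551, 0.231] pointing down, gripper open.
Joint ranges: [-2.89, 2.89], [-0.75, 2.08], [0.22, 2.7], [-1.18, 4.32], [0.11, 2.71], [-2.7, 2.7]. Speed limits (rad/s): [2.57, 2.57, 3.14, 3.14, 3.14, 3.14].

### API

Orientations are given as a unit quaternion [w, x, y, z].
In Python, from rig import manip gives the robot as it stands. The module is installed in compiled form; this text tells all that it offers.
- The arm moves only by the shell command python3 -m jog 'ROWS' [FORCE]. ROWS is JSON, a list of rows, each an object of numbers: "dx", "dy", "dz": the shift along the tool's x, y, z each as a share of 25 cm, from -1 to 1; "ax", "ay", "az": the turn, a rotation vector about the tool's x, y, z each as a share of 90 degrees, from -1 to 1; "grip": the opening, from -1 (shut) to 1 (fully open), so that 0 is half open. A call has 1 to 5 rows; each row is the pose to reach, as a shift and turn from the pose commanded when the call began, along the tool's axes at that moment; what a row does not reach only later rows make up. A row lasts 1/12 s, in which the tool goes at most 41.7 mm and 7.16 degrees, less where a joint would pass 70% of its speed; a pose out of reach is approached as far as the arm can. A call with a number of a shift or a turn outside -1 to 1 is refused whole. A call with a gripper value outside its range is refused whole. The fingers move at their own pace and stop on an object; FORCE is the grip in N (left out, the last holds). Time passes only in rows, so rows that repeat a pose let the fingers close. It gives the time, the measured TCP pose, the force, the opening and the grip force at its end, in the units of the state.
- manip.get_state(): the state, without advancing time (a new reading comes with each control period).
- manip.get_image(name): name is "scene" or "top"; returns a dict with "img" (384x512x3 uint8, red, green, blue), "mtx" (3x3 intrinsics, pixels), "k1" (the pictures are not rectified: a ray, as slopes to the right and down, at radius r is drawn at 1 + k1 r^2 times it, then the intrinsics apply), "world_to_cam" (4x4, takes a point from world to camera coordinates). Camera axes: x right, y down, z forward; pixel columns grow to the right and rows downward; lengths in m; the calibration is good to about 2 mm. A picture is of the moment at which its call begins. There is no depth.
- manip.sign_off(): hands the job in; it is judged then, once.
The state is a dict: "clock": time; "qpos": joint angles; "qd": joint speeds; "effort": joint torques, N m; "position": TCP position; "ee_rot": TCP orientation; "contact_force": force on the tool from outside, world axes, zero at the start; "moment": the same for the moment, N m; "width": finger opening in m; "gripper_force": force on a finger pad.
Only numpy, scipy, OpenCV 4.12 (cv2) and the standard library are available. Lean on these libraries where they do the work, as an engineer would, in place of code of your own. Each camera call takes 0.05 s, during which the arm holds its last target. There are 200 camera calls.

### The job

First push the blue mill drive block on the plywood board fully home and flush against both metal stops. Then pick up the snap-ring pliers by their red paddles, squeeze them so that the ring at their tips is fully spread, bring the spread ring over the tip of the block's upright axle and lower it gently, level and centred, until it is level with the groove. Finish there while still holding: keep the ring squeezed open round the groove, touching nothing but your grip, with the block still home against its stops and the other things on the worktop left where they are.

Things in the scene. Friction and masses are not known exactly. Their poses are not given: they have to be found in the camera images.
- jig: Fixed plywood board 190 x 190 x 8 mm; origin: centre of its underside, yaw up to 0.2 rad. Two aluminium stops, 12 mm wide and 20 mm higher than the board, run along its +x edge (away from the robot) and +y edge (left); their inner faces are at x = +83 mm and y = +83 mm. z up.
- carrier: Blue mill drive block, 0.36-0.6 kg, loose on the board: foot 72 x 72 x 30 mm, white gear 57 mm wide at 30-40 mm height, upright steel axle 24 mm in diameter to 82 mm height. Origin: centre of underside, x and y square to its sides. Starts 15-45 mm off each stop, yaw within 0.15 rad of the board's. Home: x = y = 47 mm in the board's frame.
- groove (a point): Middle of the groove on the axle's centre line, 59 mm above the block's underside; the groove is a dark band 14 mm tall and 18 mm in diameter.
- axle_tip (a point): Top of the axle on its centre line, 82 mm above the block's underside.
- clip: Spring-loaded snap-ring pliers, 90 g, 135 mm long, lying flat, yaw within 0.5 rad of straight ahead. Origin: underside of the dark pivot disc; +x to the ring, z up. A two-half steel ring (6 mm wire, inner diameter 21 mm at rest, gaps front and back) is fixed to the tips. Fully squeezed, each half moves out 10 mm, leaving about 8 mm free on each side of the axle.
- paddles (a point): Midway between the two upright red paddles, 47 mm behind the pivot (-x), 21 mm up. Each is 45 mm long, 4 mm thick, 0-42 mm high. Squeeze them together along the pliers' y: at rest they are about 45 mm apart outside (54 mm at the rear), fully squeezed 26 mm and parallel, stopped by the hinge. Needs 3 N at first, 8 N fully; more does no harm.
- ring (a point): Centre of the snap ring: 50 mm ahead of the pivot, 3 mm above the pliers' underside.
- jaw_left (a joint): Opening angle of the left jaw and half ring, rad: 0 at rest (ring closed), 0.20 fully spread; the right jaw moves alike.
- jar: Bystander, to be left alone: honey jar with dark lid, 65 mm wide, 86 mm tall. Origin at its underside.
- candle: Bystander, to be left alone: small tealight, 38 mm wide, 15 mm tall. Origin at its underside.
- keyring: Bystander, to be left alone: bunch of keys lying flat, 101 x 122 x 8 mm. Origin at its underside.
- glass: Bystander, to be left alone: clear tumbler, 81 mm wide, 93 mm tall. Origin at its underside.
- shaker: Bystander, to be left alone: glass salt shaker with grey top, 44 mm wide, 90 mm tall. Origin at its underside.
- mill: Bystander, to be left alone: turned wooden pepper mill, 58 mm wide, 170 mm tall. Origin at its underside.
There are look-alikes about, which are no part of the job. What is shaped like the carrier but turquoise is not meant.

How it is judged:
On the way, in this order (a step that is already met when the one before it is completed fails the run):
1. the block is home against both stops (within 3 mm and 0.04 rad) (x of carrier in the frame of jig between 0.044 and 0.05 m and y of carrier in the frame of jig between 0.044 and 0.05 m and angle between the x axis of carrier and the x axis of jig, either way round below 0.04 rad and angle between carrier's own z axis and vertical below 0.05 rad), for 0.2 s.
2. the ring, spread open to at least 0.15 rad, is above the tip of the axle, within 12 mm of its centre line (value of joint jaw_left above 0.15 rad and horizontal distance between ring and axle_tip below 0.012 m and z of ring in the frame of axle_tip above 0.003 m), for 0.1 s.
At the end, for the whole second after the job is handed in: Held by the fingers (2 N or more), ring spread (0.15 rad or more), centre within 6 mm of the axle line and 5 mm of groove height, level within 0.12 rad, still, not touching block or board (under 0.5 N); block upright, still, home within 3 mm and 0.04 rad of both stops (all of step 1 and value of joint jaw_left above 0.15 rad and horizontal distance between ring and groove below 0.006 m and z of ring in the frame of groove between -0.005 and 0.005 m and angle between clip's own z axis and vertical below 0.12 rad and contact force between the fingers and clip above 2 N and contact force between clip and carrier below 0.5 N and contact force between clip and jig below 0.5 N and linear speed of clip below 0.03 m/s and linear speed of carrier below 0.02 m/s); the arm keeps its last pose, push and grip.
It fails at once if the pliers or ring are forced against the block (over 20 N) (contact force between clip and carrier above 20 N).
It fails at once if a bystander is pushed more than 30 mm from its place (distance of any of jar, candle, keyring, glass, shaker, mill from where it was at the start of the episode above 0.03 m).
It fails at once if a bystander is tipped over (angle between any of jar, candle, keyring, glass, shaker, mill's own z axis and vertical above 0.5 rad).
It also fails if it takes over 67 s, if anything falls off the work surface, if the arm or the gripper's body presses on something with over 40 N, if the wrist force passes 120 N, or if a joint passes its speed limit or range.

## Working session

There is one attempt and no reset: what is moved stays moved. The work goes in short steps, Python scripts to look and compute and a shell command to move; the robot and the scene stay as the last step left them, time stands still between calls to the robot, and variables do not carry over. Pictures are saved under pics/ and viewed, at most 10 in all, crops included, and the job is handed in when it is done.

```bash
mkdir -p pics
cat > h.py <<'E'
import numpy as np, cv2
from rig import manip
from scipy.spatial.transform import Rotation as R
def shot(name,fn=None):
    d=manip.get_image(name)
    if fn: cv2.imwrite('pics/'+fn,d['img'][:,:,::-1])
    return d
def ray(d,u,v):
    K=d['mtx']; p=np.array([(u-K[0,2])/K[0,0],(v-K[1,2])/K[1,1]])
    q=p.copy()
    for _ in range(20): q=p/(1+d['k1']*(q@q))
    T=d['world_to_cam']; Rm=T[:3,:3]
    return -Rm.T@T[:3,3], Rm.T@np.array([q[0],q[1],1])
def onz(d,u,v,z):
    c,r=ray(d,u,v); return c+r*(z-c[2])/r[2]
def proj(d,P):
    T=d['world_to_cam']; p=T[:3,:3]@np.array(P)+T[:3,3]; q=p[:2]/p[2]; q=q*(1+d['k1']*(q@q))
    return d['mtx'][0,0]*q[0]+d['mtx'][0,2], d['mtx'][1,1]*q[1]+d['mtx'][1,2]
E
python3 - <<'E'
from h import *
a=shot('top','t0.png');b=shot('scene','s0.png')
for d in (a,b):
    T=d['world_to_cam'];print(-T[:3,:3].T@T[:3,3],T[2,:3],d['mtx'][0,0],d['k1'])
s=manip.get_state();print(s)
E
```

```text
[ 0.46458844 -0.08763519  1.13429023] [ 0.11959053  0.02599491 -0.99248293] 371.98852061237517 -0.12480196658327944
[0.22060194 0.54456874 0.88659267] [ 0.34929441 -0.56305645 -0.7489732 ] 428.4972480151368 -0.08090517651421966
{'clock': 0.1, 'qpos': array([ 1.15701156e+00,  2.76525776e-01,  1.50602093e+00, -3.42389929e-06,
        1.36072669e+00, -1.21002352e-01]), 'qd': array([ 0.00026812, -0.00164587, -0.00232228,  0.00131452, -0.00048325,
        0.00068653]), 'effort': array([ 2.23816678e-03, -4.17695940e+01, -2.46406353e+01, -4.49391318e-04,
        5.75285987e-03,  2.09149101e-05]), 'position': array([0.16576498, 0.55007827, 0.2305239 ]), 'ee_rot': array([-2.20427224e-04,  1.45868492e-01,  9.89303632e-01, -8.10949509e-04]), 'contact_force': array([-0.3225781 ,  0.03786629,  0.46846305]), 'moment': array([ 0.0437179 ,  0.0186863 , -0.00104748]), 'gripper_force': 0.0, 'width': 0.08547001022984546}
```

View pics/t0.png

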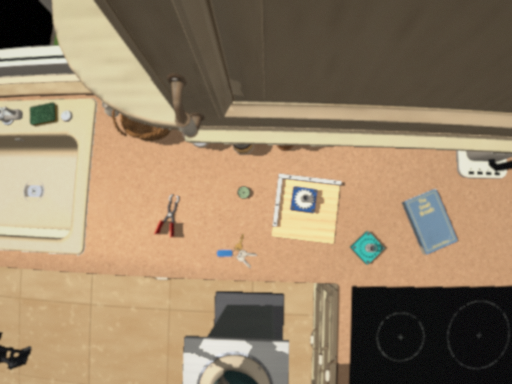

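View pics/s0.png

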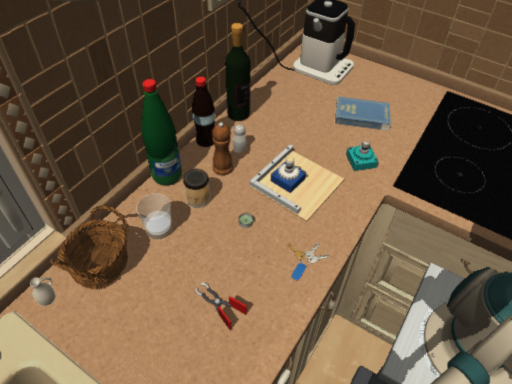

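The top view shows the board at (307,209), the blue block at (305,198), the pliers at (170,215) with the ring pointing up (away from the robot), the candle at (245,192) and the keys at (237,252). The scene view shows the mill, jar, glass and shaker behind the work, with the turquoise look-alike to the right.

Run:
```python
from h import *
a=shot('top');b=shot('scene')
def crop(d,x0,y0,w,h,k): return cv2.resize(d['img'][y0:y0+h,x0:x0+w,::-1],(w*k,h*k),interpolation=cv2.INTER_CUBIC)
c=[crop(a,260,165,100,90,4),crop(a,140,185,100,90,4),crop(b,245,140,100,75,4),crop(b,185,270,100,75,4)]
g=np.zeros((600+60,800,3),np.uint8)
g[:360,:400]=c[0];g[:360,400:]=c[1];g[360:660,:400]=c[2];g[360:660,400:]=c[3]
cv2.imwrite('pics/z.png',g[:600] if 0 else cv2.resize(g,(727,600)))
def mask(d,lo,hi,box):
    hsv=cv2.cvtColor(d['img'],cv2.COLOR_RGB2HSV);m=cv2.inRange(hsv,lo,hi);o=np.zeros_like(m);x0,y0,x1,y1=box;o[y0:y1,x0:x1]=m[y0:y1,x0:x1];return o
for nm,d,bb,pb in(('top',a,(285,180,325,220),(145,185,190,245)),('scene',b,(265,155,315,200),(190,275,260,335))):
    m=mask(d,(100,100,30),(130,255,255),bb)
    pts=cv2.findNonZero(m)[:,0]; print(nm,'blue n',len(pts),'hull->z38')
    h=cv2.convexHull(pts); P=np.array([onz(d,*p[0],.038)[:2] for p in h],np.float32); print(cv2.minAreaRect(P))
    r=mask(d,(0,140,60),(6,255,255),pb)|mask(d,(172,140,60),(180,255,255),pb)
    n,l,st,ce=cv2.connectedComponentsWithStats(r)
    for i in range(1,n):
        if st[i,4]>5: print('red',st[i],ce[i],onz(d,*ce[i],.021).round(4))
# board from yellowish mask in top
m=mask(a,(15,40,120),(32,255,255),(265,165,350,250))
cs=max(cv2.findContours(m,0,1)[0],key=cv2.contourArea);P=np.array([onz(a,*p[0],.008)[:2] for p in cs],np.float32);print('board',cv2.minAreaRect(P),cv2.boxPoints(cv2.minAreaRect(P)))
```

```text
top blue n 124 hull->z38
((0.5736636519432068, -0.19024325907230377), (0.06560824811458588, 0.06477396190166473), 83.07535552978516)
red [155 221   8  12  48] [158.75       226.77083333] [0.4797 0.2428 0.021 ]
red [169 223   5  13  55] [171.25454545 228.76363636] [0.4751 0.2038 0.021 ]
scene blue n 321 hull->z38
((0.5706092715263367, -0.18061071634292603), (0.0857110545039177, 0.07484515011310577), 84.29202270507812)
red [229 296  18  18 175] [237.62285714 304.72      ] [0.4739 0.2003 0.021 ]
red [218 306  13  24 122] [224.36885246 317.17213115] [0.4811 0.24   0.021 ]
board ((0.5467925071716309, -0.20031096041202545), (0.19997701048851013, 0.19201679527759552), 84.86033630371094) [[ 0.4422128  -0.29129663]
 [ 0.63345754 -0.30849823]
 [ 0.6513722  -0.10932529]
 [ 0.46012747 -0.09212369]]
```

View pics/z.png

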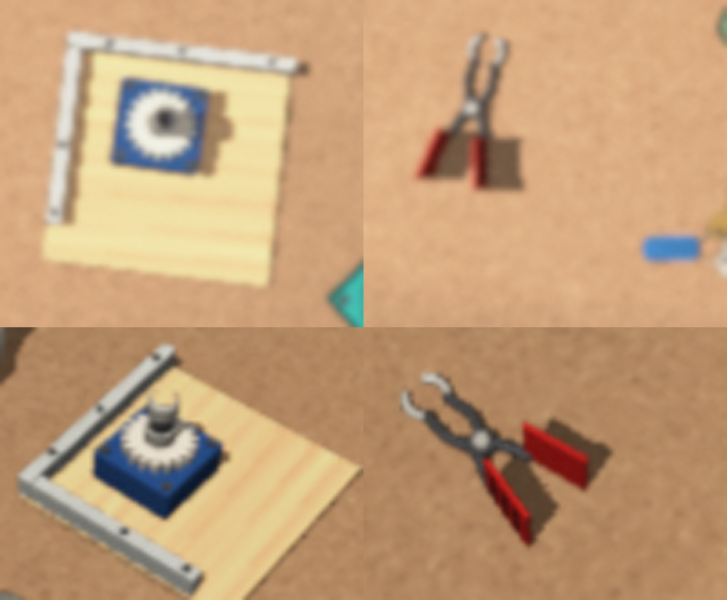

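The board is centred near (0.547,-0.200) with yaw -0.09. The block is near (0.573,-0.186). The paddles are near (0.48,0.24) and (0.475,0.203). The ring is the two-half white ring at the pliers' top end. First I'll move behind the block (-x side).

```bash
cat >> h.py <<'E'
def go(x,y,z,yaw):
    "shares for a move to TCP xyz with tool-y heading yaw (deg)"
    s=manip.get_state(); q=s['ee_rot']; Rt=R.from_quat([q[1],q[2],q[3],q[0]]); a=np.radians(yaw)
    G=R.from_matrix(np.array([[-np.sin(a),np.cos(a),0],[np.cos(a),np.sin(a),0],[0,0,-1]]).T)
    d=Rt.inv().apply(np.array([x,y,z])-s['position'])/.25; w=(Rt.inv()*G).as_rotvec()/(np.pi/2)
    print('d',d.round(3),'a',w.round(3),'pos',s['position'].round(4),'yaw',np.degrees(np.arctan2(*Rt.as_matrix()[[1,0],1])).round(2),'F',s['contact_force'].round(1),'w',s['width'].round(4),'t',round(s['clock'],2),'q6',s['qpos'][5].round(2))
E
python3 -c "
from h import *
go(.488,-.178,.15,84.8)"
```

```text
Traceback (most recent call last):
  File "h.py", line 24, in go
    print('d',d.round(3),'a',w.round(3),'pos',s['position'].round(4),'yaw',np.degrees(np.arctan2(*Rt.as_matrix()[[1,0],1])).round(2),'F',s['contact_force'].round(1),'w',s['width'].round(4),'t',round(s['clock'],2),'q6',s['qpos'][5].round(2))
                                                                                                                                                                         ^^^^^^^^^^^^^^^^
AttributeError: 'float' object has no attribute 'round'
```

```bash
sed -i "s/s\['width'\].round(4)/round(float(s['width']),4)/" h.py
python3 -c "
from h import *
go(.488,-.178,.15,84.8)"
```

```text
d [-2.075 -2.417  0.326] a [-0.001 -0.    -0.129] pos [0.1658 0.5502 0.2307] yaw 73.22 F [-0.6  0.  -0.5] w 0.0857 t 0.2 q6 -0.12
```

```bash
for i in 1 2 3 4; do python3 -m jog '[{"dx":-0.52,"dy":-0.6,"dz":0.05,"grip":-0.2},{"dx":-0.52,"dy":-0.6,"dz":0.05,"grip":-0.2},{"dx":-0.52,"dy":-0.6,"dz":0.05,"grip":-0.2},{"dx":-0.52,"dy":-0.6,"dz":0.05,"grip":-0.2},{"dx":-0.52,"dy":-0.6,"dz":0.05,"grip":-0.2}]' | tail -c 300; done
python3 -c "
from h import *
go(.488,-.178,.08,84.8)"
```

```text
d [-2.075 -2.416  0.606] a [-0.001 -0.    -0.129] pos [0.1658 0.5502 0.2307] yaw 73.22 F [-0.6  0.  -0.5] w 0.0857 t 0.2 q6 -0.12schema error: expected keys dx, dy, dz, ax, ay, az, grip
schema error: expected keys dx, dy, dz, ax, ay, az, grip
schema error: expected keys dx, dy, dz, ax, ay, az, grip
schema error: expected keys dx, dy, dz, ax, ay, az, grip
```

```bash
python3 -m jog '[{"dx":-0.52,"dy":-0.6,"dz":0.05,"ax":0,"ay":0,"az":0,"grip":-0.2},{"dx":-0.52,"dy":-0.6,"dz":0.05,"ax":0,"ay":0,"az":0,"grip":-0.2},{"dx":-0.52,"dy":-0.6,"dz":0.05,"ax":0,"ay":0,"az":0,"grip":-0.2},{"dx":-0.52,"dy":-0.6,"dz":0.05,"ax":0,"ay":0,"az":0,"grip":-0.2},{"dx":-0.52,"dy":-0.6,"dz":0.05,"ax":0,"ay":0,"az":0,"grip":-0.2}]'
python3 -c "
from h import *
go(.488,-.178,.08,84.8)"
```

```text
clock: 0.62
position: [0.2473, 0.3665, 0.2184]
ee_rot: [0.0, 0.146, 0.989, -0.001]
contact_force: [0.6, 0.7, 0.2]
width: 0.0346
gripper_force: 0.0
d [-1.55  -1.807  0.557] a [-0.001  0.    -0.129] pos [0.2473 0.3665 0.2184] yaw 73.23 F [0.6 0.7 0.2] w 0.0346 t 0.62 q6 -0.46
```

```bash
python3 -m jog '[{"dx":-0.52,"dy":-0.6,"dz":0.05,"ax":0,"ay":0,"az":0,"grip":-0.2},{"dx":-0.52,"dy":-0.6,"dz":0.05,"ax":0,"ay":0,"az":0,"grip":-0.2},{"dx":-0.52,"dy":-0.6,"dz":0.05,"ax":0,"ay":0,"az":0,"grip":-0.2},{"dx":-0.52,"dy":-0.6,"dz":0.05,"ax":0,"ay":0,"az":0,"grip":-0.2},{"dx":-0.52,"dy":-0.6,"dz":0.05,"ax":0,"ay":0,"az":0,"grip":-0.2}]'
python3 -m jog '[{"dx":-0.52,"dy":-0.6,"dz":0.05,"ax":0,"ay":0,"az":0,"grip":-0.2},{"dx":-0.52,"dy":-0.6,"dz":0.05,"ax":0,"ay":0,"az":0,"grip":-0.2},{"dx":-0.52,"dy":-0.6,"dz":0.05,"ax":0,"ay":0,"az":0,"grip":-0.2},{"dx":-0.52,"dy":-0.6,"dz":0.05,"ax":0,"ay":0,"az":0,"grip":-0.2},{"dx":-0.52,"dy":-0.6,"dz":0.05,"ax":0,"ay":0,"az":0,"grip":-0.2}]'
python3 -c "
from h import *
go(.488,-.178,.08,84.8)"
```

```text
clock: 1.03
position: [0.3286, 0.1857, 0.2062]
ee_rot: [0.0, 0.146, 0.989, -0.0]
contact_force: [0.7, 0.3, -0.3]
width: 0.0341
gripper_force: 0.0
clock: 1.45
position: [0.4103, 0.0042, 0.1938]
ee_rot: [0.001, 0.147, 0.989, -0.0]
contact_force: [0.4, 1.0, 0.6]
width: 0.0343
gripper_force: 0.0
d [-0.508 -0.607  0.456] a [-0.     0.001 -0.13 ] pos [0.4103 0.0042 0.1938] yaw 73.13 F [0.4 1.  0.6] w 0.0343 t 1.45 q6 -1.44
```

```bash
python3 -m jog '[{"dx":-0.51,"dy":-0.61,"dz":0.2,"ax":0,"ay":0,"az":-0.13,"grip":-0.2},{"dx":-0.51,"dy":-0.61,"dz":0.2,"ax":0,"ay":0,"az":-0.13,"grip":-0.2},{"dx":-0.51,"dy":-0.61,"dz":0.4,"ax":0,"ay":0,"az":-0.13,"grip":-0.2},{"dx":-0.51,"dy":-0.61,"dz":0.45,"ax":0,"ay":0,"az":-0.13,"grip":-0.2},{"dx":-0.51,"dy":-0.61,"dz":0.45,"ax":0,"ay":0,"az":-0.13,"grip":-0.2}]'
python3 -c "
from h import *
go(.488,-.178,.022,84.8)"
```

```text
clock: 1.87
position: [0.4794, -0.1568, 0.0988]
ee_rot: [0.001, 0.045, 0.999, -0.0]
contact_force: [0.7, -0.3, 1.2]
width: 0.0341
gripper_force: 0.0
d [-0.042 -0.081  0.307] a [-0.     0.001  0.001] pos [ 0.4794 -0.1568  0.0988] yaw 84.87 F [ 0.7 -0.3  1.2] w 0.0341 t 1.87 q6 -1.94
```

```bash
python3 -m jog '[{"dx":-0.04,"dy":-0.08,"dz":0.15,"ax":0,"ay":0,"az":0,"grip":-0.2},{"dx":-0.04,"dy":-0.08,"dz":0.3,"ax":0,"ay":0,"az":0,"grip":-0.2},{"dx":-0.04,"dy":-0.08,"dz":0.305,"ax":0,"ay":0,"az":0,"grip":-0.2},{"dx":-0.04,"dy":-0.08,"dz":0.305,"ax":0,"ay":0,"az":0,"grip":-0.2}]'
python3 -c "
from h import *
d=shot('top');cv2.imwrite('pics/p1.png',cv2.resize(d['img'][150:260,230:370,::-1],None,fx=4,fy=4))
go(.488,-.178,.022,84.8)"
```

```text
clock: 2.2
position: [0.4847, -0.1747, 0.0213]
ee_rot: [-0.003, 0.045, 0.999, 0.002]
contact_force: [-0.2, -0.0, 0.5]
width: 0.034
gripper_force: 0.0
d [-0.007 -0.011  0.005] a [ 0.001 -0.001  0.001] pos [ 0.4865 -0.1752  0.0233] yaw 84.92 F [0.3 0.5 0.4] w 0.0342 t 2.25 q6 -1.96
```

View pics/p1.png

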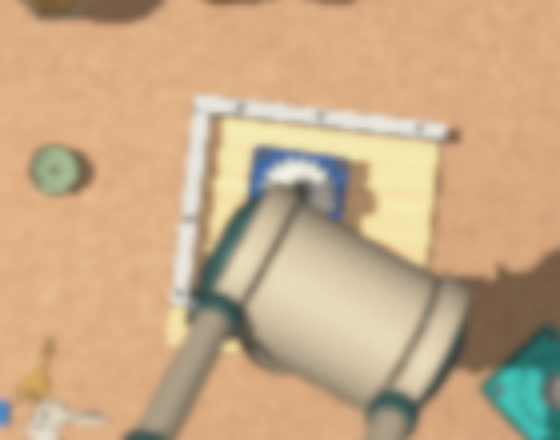

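The picture shows the block at crop (300,190) clear of both stops, with the gripper just below it on the robot side. Pushing along board +x.

```bash
python3 -m jog '[{"dx":-0.06,"dy":-0.01,"dz":0,"ax":0,"ay":0,"az":0,"grip":-0.2},{"dx":-0.11,"dy":-0.01,"dz":0,"ax":0,"ay":0,"az":0,"grip":-0.2},{"dx":-0.15,"dy":-0.01,"dz":0,"ax":0,"ay":0,"az":0,"grip":-0.2},{"dx":-0.18,"dy":-0.01,"dz":0,"ax":0,"ay":0,"az":0,"grip":-0.2},{"dx":-0.2,"dy":-0.01,"dz":0,"ax":0,"ay":0,"az":0,"grip":-0.2}]'
python3 -m jog '[{"dx":-0.01,"dy":0,"dz":0,"ax":0,"ay":0,"az":0,"grip":-0.2},{"dx":-0.02,"dy":0,"dz":0,"ax":0,"ay":0,"az":0,"grip":-0.2},{"dx":-0.03,"dy":0,"dz":0,"ax":0,"ay":0,"az":0,"grip":-0.2},{"dx":-0.03,"dy":0,"dz":0,"ax":0,"ay":0,"az":0,"grip":-0.2}]'
```

```text
clock: 2.67
position: [0.5353, -0.1819, 0.0251]
ee_rot: [-0.001, 0.043, 0.999, -0.0]
contact_force: [-6.9, -0.4, 5.5]
width: 0.0344
gripper_force: 3.7
clock: 3.0
position: [0.5416, -0.182, 0.0244]
ee_rot: [-0.002, 0.044, 0.999, 0.0]
contact_force: [-6.1, 0.7, 3.5]
width: 0.0341
gripper_force: 2.8
```

```bash
python3 -m jog '[{"dx":-0.01,"dy":0,"dz":0,"ax":0,"ay":0,"az":0,"grip":-0.2},{"dx":-0.02,"dy":0,"dz":0,"ax":0,"ay":0,"az":0,"grip":-0.2},{"dx":-0.03,"dy":0,"dz":0,"ax":0,"ay":0,"az":0,"grip":-0.2},{"dx":-0.03,"dy":0,"dz":0,"ax":0,"ay":0,"az":0,"grip":-0.2}]'
python3 -m jog '[{"dx":-0.01,"dy":0,"dz":0,"ax":0,"ay":0,"az":0,"grip":-0.2},{"dx":-0.02,"dy":0,"dz":0,"ax":0,"ay":0,"az":0,"grip":-0.2},{"dx":-0.03,"dy":0,"dz":0,"ax":0,"ay":0,"az":0,"grip":-0.2},{"dx":-0.03,"dy":0,"dz":0,"ax":0,"ay":0,"az":0,"grip":-0.2}]'
```

```text
clock: 3.33
position: [0.5495, -0.1826, 0.0243]
ee_rot: [-0.002, 0.044, 0.999, 0.0]
contact_force: [-5.0, 0.2, 3.6]
width: 0.0346
gripper_force: 2.7
clock: 3.67
position: [0.5512, -0.1827, 0.024]
ee_rot: [-0.008, 0.043, 0.999, 0.001]
contact_force: [-16.7, -0.1, 13.4]
width: 0.034
gripper_force: 8.2
```

```bash
python3 -m jog '[{"dx":-0.01,"dy":0,"dz":0,"ax":0,"ay":0,"az":0,"grip":-0.2},{"dx":-0.02,"dy":0,"dz":0,"ax":0,"ay":0,"az":0,"grip":-0.2},{"dx":-0.02,"dy":0,"dz":0,"ax":0,"ay":0,"az":0,"grip":-0.2}]'
python3 -c "
from h import *
d=shot('top','p2.png')
go(.45,-.178,.022,84.8)"
```

```text
clock: 3.92
position: [0.5513, -0.1826, 0.0241]
ee_rot: [-0.012, 0.043, 0.999, 0.002]
contact_force: [-26.2, -1.4, 20.7]
width: 0.0341
gripper_force: 13.0
d [ 0.405 -0.016  0.018] a [ 0.001 -0.016  0.003] pos [ 0.5513 -0.1826  0.0241] yaw 85.1 F [-26.9  -0.6  21.1] w 0.0341 t 3.97 q6 -1.92
```

```bash
python3 -m jog '[{"dx":0.08,"dy":0,"dz":0,"ax":0,"ay":0,"az":0,"grip":-0.5},{"dx":0.2,"dy":0,"dz":-0.1,"ax":0,"ay":0,"az":0,"grip":-0.5},{"dx":0.2,"dy":0,"dz":-0.25,"ax":0,"ay":0,"az":0,"grip":-0.5},{"dx":0.2,"dy":0,"dz":-0.4,"ax":0,"ay":0,"az":0,"grip":-0.5},{"dx":0.2,"dy":0,"dz":-0.48,"ax":0,"ay":0,"az":0,"grip":-0.5}]'
python3 -c "
from h import *
go(.59,-.272,.14,-5.2)"
```

```text
clock: 4.38
position: [0.5159, -0.181, 0.1484]
ee_rot: [0.004, 0.044, 0.999, -0.001]
contact_force: [0.6, -1.3, -0.6]
width: 0.0214
gripper_force: 0.0
d [-0.327 -0.336  0.037] a [0.003 0.005 1.001] pos [ 0.5159 -0.181   0.1484] yaw 84.93 F [ 0.6 -1.3 -0.6] w 0.0214 t 4.38 q6 -1.95
```

```bash
python3 -m jog '[{"dx":-0.32,"dy":-0.34,"dz":0,"ax":0,"ay":0,"az":1,"grip":-0.5},{"dx":-0.32,"dy":-0.34,"dz":0,"ax":0,"ay":0,"az":1,"grip":-0.5},{"dx":-0.32,"dy":-0.34,"dz":0,"ax":0,"ay":0,"az":1,"grip":-0.5},{"dx":-0.32,"dy":-0.34,"dz":0,"ax":0,"ay":0,"az":1,"grip":-0.5},{"dx":-0.32,"dy":-0.34,"dz":0,"ax":0,"ay":0,"az":1,"grip":-0.5}]'
python3 -m jog '[{"dx":0,"dy":0,"dz":0,"ax":0,"ay":0,"az":0.6,"grip":-0.5},{"dx":0,"dy":0,"dz":0,"ax":0,"ay":0,"az":0.6,"grip":-0.5},{"dx":0,"dy":0,"dz":0,"ax":0,"ay":0,"az":0.6,"grip":-0.5},{"dx":0,"dy":0,"dz":0,"ax":0,"ay":0,"az":0.6,"grip":-0.5},{"dx":0,"dy":0,"dz":0,"ax":0,"ay":0,"az":0.6,"grip":-0.5}]'
python3 -c "
from h import *
go(.59,-.272,.08,-5.2)"
```

```text
clock: 4.8
position: [0.5881, -0.274, 0.1439]
ee_rot: [0.002, 0.353, 0.936, -0.0]
contact_force: [-1.0, 0.9, -0.7]
width: 0.0212
gripper_force: 0.0
clock: 5.22
position: [0.587, -0.272, 0.1444]
ee_rot: [0.001, 0.623, 0.783, 0.0]
contact_force: [0.0, 0.0, 0.1]
width: 0.0212
gripper_force: 0.0
d [-0.002  0.011  0.258] a [0.001 0.001 0.202] pos [ 0.587  -0.272   0.1444] yaw 12.98 F [0.  0.  0.1] w 0.0212 t 5.22 q6 -0.77
```

```bash
python3 -m jog '[{"dx":0,"dy":0.01,"dz":0.1,"ax":0,"ay":0,"az":0.2,"grip":-0.5},{"dx":0,"dy":0.01,"dz":0.25,"ax":0,"ay":0,"az":0.2,"grip":-0.5},{"dx":0,"dy":0.01,"dz":0.38,"ax":0,"ay":0,"az":0.2,"grip":-0.5},{"dx":0,"dy":0.01,"dz":0.48,"ax":0,"ay":0,"az":0.2,"grip":-0.5},{"dx":0,"dy":0.01,"dz":0.48,"ax":0,"ay":0,"az":0.2,"grip":-0.5}]'
python3 -c "
from h import *
d=shot('scene');cv2.imwrite('pics/p3.png',cv2.resize(d['img'][110:240,220:360,::-1],None,fx=4,fy=4))
go(.59,-.272,.024,-5.2)"
```

```text
clock: 5.63
position: [0.5856, -0.2693, 0.0187]
ee_rot: [-0.004, 0.735, 0.678, -0.001]
contact_force: [-0.8, 0.3, -0.1]
width: 0.0211
gripper_force: 0.0
d [-0.006  0.011 -0.01 ] a [-0.003 -0.002  0.006] pos [ 0.5873 -0.2703  0.0214] yaw -4.66 F [ 0.3 -0.7 -0.3] w 0.0216 t 5.68 q6 -0.46
```

View pics/p3.png

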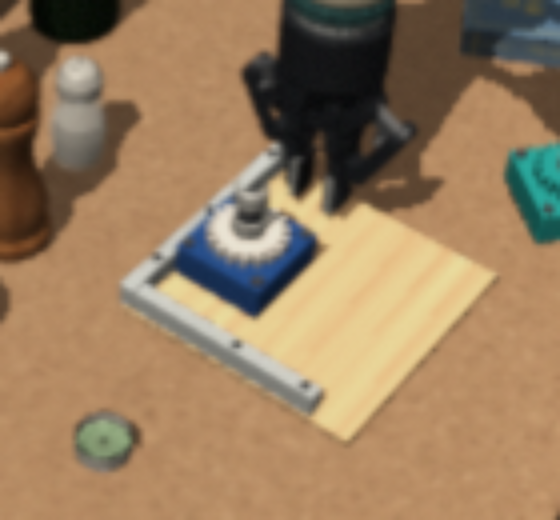

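The picture shows the block at crop (248,250) lying flush on the far stop, with a gap left to the +y stop. The fingers are at (310,195) on its -y side. Now the push along +y.

```bash
python3 -m jog '[{"dx":0.06,"dy":0.01,"dz":0,"ax":0,"ay":0,"az":0,"grip":-0.5},{"dx":0.11,"dy":0.01,"dz":0,"ax":0,"ay":0,"az":0,"grip":-0.5},{"dx":0.15,"dy":0.01,"dz":0,"ax":0,"ay":0,"az":0,"grip":-0.5},{"dx":0.18,"dy":0.01,"dz":0,"ax":0,"ay":0,"az":0,"grip":-0.5},{"dx":0.2,"dy":0.01,"dz":0,"ax":0,"ay":0,"az":0,"grip":-0.5}]'
python3 -m jog '[{"dx":0.01,"dy":0,"dz":0,"ax":0,"ay":0,"az":0,"grip":-0.5},{"dx":0.02,"dy":0,"dz":0,"ax":0,"ay":0,"az":0,"grip":-0.5},{"dx":0.03,"dy":0,"dz":0,"ax":0,"ay":0,"az":0,"grip":-0.5},{"dx":0.04,"dy":0,"dz":0,"ax":0,"ay":0,"az":0,"grip":-0.5}]'
```

```text
clock: 6.1
position: [0.597, -0.2228, 0.0258]
ee_rot: [0.003, 0.735, 0.678, -0.0]
contact_force: [-0.8, -7.6, 5.3]
width: 0.0214
gripper_force: 3.4
clock: 6.43
position: [0.5979, -0.2143, 0.0258]
ee_rot: [0.004, 0.735, 0.678, -0.0]
contact_force: [-0.1, -6.1, 4.8]
width: 0.0214
gripper_force: 3.5
```

```bash
python3 -m jog '[{"dx":0.01,"dy":0,"dz":0,"ax":0,"ay":0,"az":0,"grip":-0.5},{"dx":0.02,"dy":0,"dz":0,"ax":0,"ay":0,"az":0,"grip":-0.5},{"dx":0.03,"dy":0,"dz":0,"ax":0,"ay":0,"az":0,"grip":-0.5},{"dx":0.03,"dy":0,"dz":0,"ax":0,"ay":0,"az":0,"grip":-0.5}]'
```

```text
clock: 6.77
position: [0.5985, -0.2063, 0.0257]
ee_rot: [0.003, 0.735, 0.678, 0.0]
contact_force: [-0.4, -6.2, 4.4]
width: 0.0214
gripper_force: 2.8
```

```bash
python3 -m jog '[{"dx":0.01,"dy":0,"dz":0,"ax":0,"ay":0,"az":0,"grip":-0.5},{"dx":0.02,"dy":0,"dz":0,"ax":0,"ay":0,"az":0,"grip":-0.5},{"dx":0.03,"dy":0,"dz":0,"ax":0,"ay":0,"az":0,"grip":-0.5},{"dx":0.03,"dy":0,"dz":0,"ax":0,"ay":0,"az":0,"grip":-0.5}]'
python3 -m jog '[{"dx":0.01,"dy":0,"dz":0,"ax":0,"ay":0,"az":0,"grip":-0.5},{"dx":0.02,"dy":0,"dz":0,"ax":0,"ay":0,"az":0,"grip":-0.5},{"dx":0.02,"dy":0,"dz":0,"ax":0,"ay":0,"az":0,"grip":-0.5}]'
```

```text
clock: 7.1
position: [0.5981, -0.2044, 0.0258]
ee_rot: [0.006, 0.734, 0.679, -0.004]
contact_force: [-4.4, -18.8, 2.9]
width: 0.0216
gripper_force: 10.0
clock: 7.35
position: [0.5981, -0.2042, 0.0262]
ee_rot: [0.009, 0.733, 0.68, -0.006]
contact_force: [-7.7, -31.3, 2.9]
width: 0.0214
gripper_force: 15.9
```

```bash
python3 -m jog '[{"dx":-0.1,"dy":0,"dz":0,"ax":0,"ay":0,"az":0,"grip":-0.5},{"dx":-0.25,"dy":0,"dz":0,"ax":0,"ay":0,"az":0,"grip":-0.5},{"dx":-0.3,"dy":-0.1,"dz":-0.2,"ax":0,"ay":0,"az":0,"grip":-0.5},{"dx":-0.3,"dy":-0.1,"dz":-0.4,"ax":0,"ay":0,"az":0,"grip":-0.5},{"dx":-0.3,"dy":-0.1,"dz":-0.5,"ax":0,"ay":0,"az":0,"grip":-0.5}]'
python3 - <<'E'
from h import *
d=shot('scene');t=shot('top')
A=cv2.resize(d['img'][130:230,235,None] if 0 else d['img'][130:225,240:350,::-1],None,fx=5,fy=5)
B=cv2.resize(t['img'][160:255,265:350,::-1],None,fx=3,fy=5)
cv2.imwrite('pics/p4.png',np.hstack([A,B])[:600,:800])
go(.5,-.178,.15,84.8)
E
```

```text
clock: 7.77
position: [0.5648, -0.2642, 0.1425]
ee_rot: [-0.003, 0.736, 0.677, -0.0]
contact_force: [1.9, -0.8, 0.1]
width: 0.0217
gripper_force: 0.0
d [ 0.33  -0.311 -0.003] a [ 0.004  0.01  -0.995] pos [ 0.5707 -0.2666  0.1508] yaw -4.74 F [ 1.1 -0.7 -0.2] w 0.0218 t 7.87 q6 -0.47
```

View pics/p4.png

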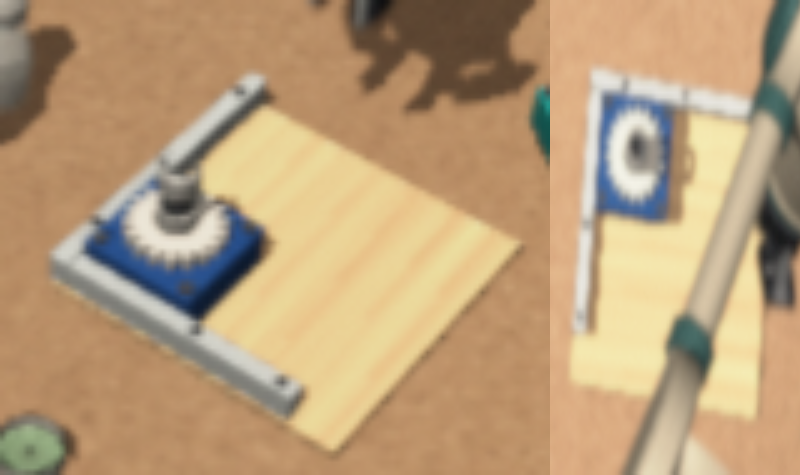

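The picture shows the block in the stop corner (crop (180,235), and in the top view (637,155)), seated on both stops as far as I can see. I'll re-touch on x to be sure on the way back.

```bash
python3 -m jog '[{"dx":0.1,"dy":-0.3,"dz":0,"ax":0,"ay":0,"az":-1,"grip":-0.5},{"dx":0.2,"dy":-0.31,"dz":0,"ax":0,"ay":0,"az":-1,"grip":-0.5},{"dx":0.33,"dy":-0.31,"dz":0,"ax":0,"ay":0,"az":-1,"grip":-0.5},{"dx":0.33,"dy":-0.31,"dz":0,"ax":0,"ay":0,"az":-1,"grip":-0.5},{"dx":0.33,"dy":-0.31,"dz":0,"ax":0,"ay":0,"az":-1,"grip":-0.5}]'
python3 -m jog '[{"dx":0,"dy":0,"dz":0,"ax":0,"ay":0,"az":-0.6,"grip":-0.5},{"dx":0,"dy":0,"dz":0,"ax":0,"ay":0,"az":-0.6,"grip":-0.5},{"dx":0,"dy":0,"dz":0,"ax":0,"ay":0,"az":-0.6,"grip":-0.5},{"dx":0,"dy":0,"dz":0,"ax":0,"ay":0,"az":-0.6,"grip":-0.5},{"dx":0,"dy":0,"dz":0,"ax":0,"ay":0,"az":-0.6,"grip":-0.5}]'
python3 -c "
from h import *
go(.521,-.15,.024,84.8)"
```

```text
clock: 8.28
position: [0.4951, -0.1727, 0.1431]
ee_rot: [-0.0, 0.488, 0.873, 0.001]
contact_force: [-0.2, -0.0, 0.5]
width: 0.0213
gripper_force: 0.0
clock: 8.7
position: [0.4963, -0.1748, 0.1428]
ee_rot: [0.0, 0.197, 0.98, 0.001]
contact_force: [-1.0, 0.4, 1.0]
width: 0.0216
gripper_force: 0.0
d [-0.053  0.129  0.475] a [ 0.001  0.    -0.194] pos [ 0.4963 -0.1748  0.1428] yaw 67.31 F [-1.   0.4  1. ] w 0.0216 t 8.7 q6 -1.65
```

```bash
python3 -m jog '[{"dx":-0.05,"dy":0.13,"dz":0.05,"ax":0,"ay":0,"az":-0.19,"grip":-0.5},{"dx":-0.05,"dy":0.13,"dz":0.2,"ax":0,"ay":0,"az":-0.19,"grip":-0.5},{"dx":-0.05,"dy":0.13,"dz":0.35,"ax":0,"ay":0,"az":-0.19,"grip":-0.5},{"dx":-0.05,"dy":0.13,"dz":0.47,"ax":0,"ay":0,"az":-0.19,"grip":-0.5},{"dx":-0.05,"dy":0.13,"dz":0.47,"ax":0,"ay":0,"az":-0.19,"grip":-0.5}]'
python3 -m jog '[{"dx":-0.05,"dy":0,"dz":0,"ax":0,"ay":0,"az":0,"grip":-0.5},{"dx":-0.1,"dy":0,"dz":0,"ax":0,"ay":0,"az":0,"grip":-0.5},{"dx":-0.12,"dy":0,"dz":0,"ax":0,"ay":0,"az":0,"grip":-0.5},{"dx":-0.13,"dy":0,"dz":0,"ax":0,"ay":0,"az":0,"grip":-0.5},{"dx":-0.135,"dy":0,"dz":0,"ax":0,"ay":0,"az":0,"grip":-0.5}]'
```

```text
clock: 9.12
position: [0.516, -0.1479, 0.0201]
ee_rot: [-0.006, 0.052, 0.999, 0.003]
contact_force: [-0.5, 0.2, -0.3]
width: 0.0215
gripper_force: 0.0
clock: 9.53
position: [0.5534, -0.1541, 0.0261]
ee_rot: [-0.001, 0.052, 0.999, 0.0]
contact_force: [-3.9, 0.3, 3.2]
width: 0.0216
gripper_force: 1.9
```

```bash
python3 -m jog '[{"dx":-0.01,"dy":0,"dz":0,"ax":0,"ay":0,"az":0,"grip":-0.5},{"dx":-0.02,"dy":0,"dz":0,"ax":0,"ay":0,"az":0,"grip":-0.5},{"dx":-0.03,"dy":0,"dz":0,"ax":0,"ay":0,"az":0,"grip":-0.5},{"dx":-0.03,"dy":0,"dz":0,"ax":0,"ay":0,"az":0,"grip":-0.5}]'
python3 -m jog '[{"dx":0.05,"dy":0,"dz":0,"ax":0,"ay":0,"az":0,"grip":-0.5},{"dx":0.15,"dy":0,"dz":0,"ax":0,"ay":0,"az":0,"grip":-0.5},{"dx":0.3,"dy":0,"dz":-0.1,"ax":0,"ay":0,"az":0,"grip":0.5},{"dx":0.35,"dy":0,"dz":-0.3,"ax":0,"ay":0,"az":0,"grip":1},{"dx":0.35,"dy":0,"dz":-0.4,"ax":0,"ay":0,"az":0,"grip":1}]'
python3 - <<'E'
from h import *
def mask(d,lo,hi,box):
    hsv=cv2.cvtColor(d['img'],cv2.COLOR_RGB2HSV);m=cv2.inRange(hsv,lo,hi);o=np.zeros_like(m);x0,y0,x1,y1=box;o[y0:y1,x0:x1]=m[y0:y1,x0:x1];return o
a=shot('top');b=shot('scene')
# paddles: two-view refinement; top edge corners (z=.042) of red in scene
for d,bb in((a,(145,185,190,245)),(b,(190,275,260,335))):
    r=mask(d,(0,120,40),(8,255,255),bb)|mask(d,(170,120,40),(180,255,255),bb)
    n,l,st,ce=cv2.connectedComponentsWithStats(r)
    for i in range(1,n):
        if st[i,4]>15:
            p=np.argwhere(l==i)[:,::-1].astype(np.int32); bx=cv2.boxPoints(cv2.minAreaRect(p))
            print([onz(d,*q,.042)[:2].round(3).tolist() for q in bx],ce[i].round(1))
    if d is a: cv2.imwrite('pics/p5.png',np.hstack([cv2.resize(a['img'][185:245,140:200,::-1],(400,400),interpolation=2),cv2.resize(b['img'][270:345,190:265,::-1],(400,400),interpolation=2)]))
go(.4,.1,.15,84.8)
E
```

```text
clock: 9.87
position: [0.554, -0.1538, 0.0252]
ee_rot: [-0.008, 0.051, 0.999, 0.001]
contact_force: [-14.8, -0.2, 11.7]
width: 0.0211
gripper_force: 7.2
clock: 10.28
position: [0.47, -0.1447, 0.1252]
ee_rot: [-0.003, 0.053, 0.999, 0.001]
contact_force: [1.7, -0.1, 0.2]
width: 0.0569
gripper_force: 0.0
[[0.462, 0.25], [0.5, 0.237], [0.495, 0.222], [0.457, 0.236]] [158.8 226.8]
[[0.495, 0.206], [0.495, 0.194], [0.454, 0.192], [0.453, 0.204]] [171.1 228.8]
[[0.493, 0.219], [0.495, 0.199], [0.444, 0.198], [0.442, 0.218]] [237.7 304.8]
[[0.504, 0.244], [0.5, 0.231], [0.446, 0.252], [0.451, 0.264]] [224.4 317.5]
d [ 0.412  0.953 -0.084] a [-0.003  0.008 -0.009] pos [ 0.4777 -0.1479  0.1313] yaw 83.98 F [ 0.5 -1.  -0. ] w 0.0712 t 10.38 q6 -1.91
```

View pics/p5.png

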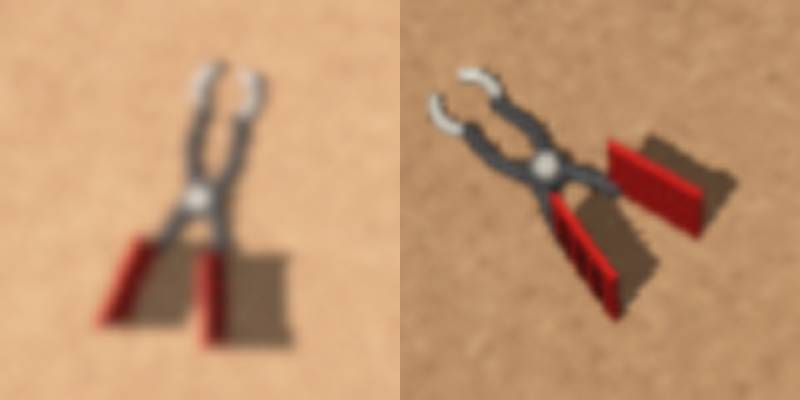

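The picture shows the pivot at crop (198,197) top and (545,163) scene, and the ring halves centred at about (229,88) top and (466,99) scene. The paddles are at the lower end, spread symmetrically.

Run:
```python
from h import *
a=shot('top');b=shot('scene')
T=lambda u,v:(140+u*.15-.5+.075,185+v*.15-.425); S=lambda u,v:(190+(u-400)*.1875-.4,270+v*.1875-.4)
pv=np.array([onz(a,*T(198,197),.01),onz(b,*S(545,163),.01)]);rg=np.array([onz(a,*T(229,88),.003),onz(b,*S(466,99),.003)])
print(pv.round(4),rg.round(4))
p=pv.mean(0)[:2];r=rg.mean(0)[:2];v=(r-p);print(np.linalg.norm(v),np.degrees(np.arctan2(v[1],v[0])))
u=v/np.linalg.norm(v);yaw=np.degrees(np.arctan2(v[1],v[0]))
m=(p+r)/2-u*(.025+.047);print('paddles',m,'alt from red',.5*(np.array([.48,.2428])+np.array([.475,.2035])))
go(m[0],m[1],.15,90+yaw)
```

```text
[[0.5196 0.2153 0.01  ]
 [0.5221 0.2125 0.01  ]] [[0.571  0.2054 0.003 ]
 [0.5705 0.2043 0.003 ]]
0.05070448633929231 -10.256271346940748
paddles [0.47493744 0.22219823] alt from red [0.4775  0.22315]
d [ 0.156  1.467 -0.095] a [-0.001  0.003  0.047] pos [ 0.4755 -0.1467  0.1269] yaw 84.0 F [ 0.9 -0.3 -0.3] w 0.084 t 10.48 q6 -1.91
```

```bash
python3 -m jog '[{"dx":0.08,"dy":0.73,"dz":-0.05,"ax":0,"ay":0,"az":0,"grip":1},{"dx":0.08,"dy":0.73,"dz":-0.05,"ax":0,"ay":0,"az":0,"grip":1},{"dx":0.08,"dy":0.73,"dz":-0.05,"ax":0,"ay":0,"az":0,"grip":1},{"dx":0.08,"dy":0.73,"dz":-0.05,"ax":0,"ay":0,"az":0,"grip":1},{"dx":0.08,"dy":0.73,"dz":-0.05,"ax":0,"ay":0,"az":0,"grip":1}]'
python3 -m jog '[{"dx":0.08,"dy":0.73,"dz":-0.05,"ax":0,"ay":0,"az":0.05,"grip":1},{"dx":0.08,"dy":0.73,"dz":-0.05,"ax":0,"ay":0,"az":0.05,"grip":1},{"dx":0.08,"dy":0.73,"dz":-0.05,"ax":0,"ay":0,"az":0.05,"grip":1},{"dx":0.08,"dy":0.73,"dz":-0.05,"ax":0,"ay":0,"az":0.05,"grip":1},{"dx":0.08,"dy":0.73,"dz":-0.05,"ax":0,"ay":0,"az":0.05,"grip":1}]'
python3 -c "
from h import *
go(.475,.2225,.05,79.7)"
```

```text
clock: 10.9
position: [0.4723, 0.0415, 0.1365]
ee_rot: [-0.001, 0.051, 0.999, 0.001]
contact_force: [-1.2, -0.6, -0.1]
width: 0.085
gripper_force: 0.0
clock: 11.32
position: [0.4722, 0.2256, 0.149]
ee_rot: [-0.001, 0.09, 0.996, 0.001]
contact_force: [0.0, 0.3, 0.5]
width: 0.0851
gripper_force: 0.0
d [-0.014 -0.011  0.396] a [ 0.001 -0.001 -0.   ] pos [0.4722 0.2256 0.149 ] yaw 79.68 F [0.  0.3 0.5] w 0.0851 t 11.32 q6 -1.08
```

```bash
python3 -m jog '[{"dx":-0.014,"dy":-0.012,"dz":0.15,"ax":0,"ay":0,"az":0,"grip":1},{"dx":-0.014,"dy":-0.012,"dz":0.3,"ax":0,"ay":0,"az":0,"grip":1},{"dx":-0.014,"dy":-0.012,"dz":0.44,"ax":0,"ay":0,"az":0,"grip":1},{"dx":-0.014,"dy":-0.012,"dz":0.54,"ax":0,"ay":0,"az":0,"grip":1},{"dx":-0.014,"dy":-0.012,"dz":0.57,"ax":0,"ay":0,"az":0,"grip":1}]'
python3 -c "
from h import *
go(.475,.2225,.006,79.7)"
```

```text
clock: 11.73
position: [0.4715, 0.2162, 0.0025]
ee_rot: [-0.005, 0.091, 0.996, -0.002]
contact_force: [-1.3, -0.2, -0.3]
width: 0.0853
gripper_force: 0.0
d [-0.009  0.027 -0.014] a [-0.003 -0.006 -0.002] pos [0.4715 0.2162 0.0025] yaw 79.54 F [-1.3 -0.2 -0.3] w 0.0853 t 11.73 q6 -1.09
```

```bash
python3 -m jog '[{"dx":0,"dy":0,"dz":0,"ax":0,"ay":0,"az":0,"grip":1},{"dx":0,"dy":0,"dz":0,"ax":0,"ay":0,"az":0,"grip":1}]'
python3 -c "
from h import *
go(.475,.2225,.006,79.7)"
```

```text
clock: 11.9
position: [0.476, 0.2174, 0.0074]
ee_rot: [-0.0, 0.091, 0.996, -0.0]
contact_force: [-0.3, -0.2, 0.7]
width: 0.0851
gripper_force: 0.0
d [0.007 0.019 0.006] a [-0.    -0.    -0.002] pos [0.476  0.2174 0.0074] yaw 79.52 F [-0.3 -0.2  0.7] w 0.0851 t 11.9 q6 -1.09
```

```bash
python3 -m jog '[{"dx":0,"dy":0.02,"dz":0.005,"ax":0,"ay":0,"az":0,"grip":1},{"dx":0,"dy":0.02,"dz":0.005,"ax":0,"ay":0,"az":0,"grip":0.4},{"dx":0,"dy":0.02,"dz":0.005,"ax":0,"ay":0,"az":0,"grip":0.1},{"dx":0,"dy":0.02,"dz":0.005,"ax":0,"ay":0,"az":0,"grip":-0.2},{"dx":0,"dy":0.02,"dz":0.005,"ax":0,"ay":0,"az":0,"grip":-0.6}]' 50
python3 -m jog '[{"dx":0,"dy":0,"dz":0,"ax":0,"ay":0,"az":0,"grip":-0.8},{"dx":0,"dy":0,"dz":0,"ax":0,"ay":0,"az":0,"grip":-0.8},{"dx":0,"dy":0,"dz":0,"ax":0,"ay":0,"az":0,"grip":-0.8},{"dx":0,"dy":0,"dz":0,"ax":0,"ay":0,"az":0,"grip":-0.8}]' 50
python3 -c "
from h import *
go(.475,.2225,.056,79.7)"
```

```text
clock: 12.32
position: [0.4774, 0.2225, 0.0078]
ee_rot: [0.001, 0.091, 0.996, 0.001]
contact_force: [-1.8, 0.9, 11.6]
width: 0.0385
gripper_force: 8.7
clock: 12.65
position: [0.4779, 0.2229, 0.0087]
ee_rot: [0.002, 0.092, 0.996, 0.001]
contact_force: [-1.9, 0.4, 13.1]
width: 0.0231
gripper_force: 50.1
d [ 0.011 -0.003 -0.189] a [ 0.002  0.002 -0.002] pos [0.4779 0.2229 0.0087] yaw 79.49 F [-1.9  0.4 13.1] w 0.0231 t 12.65 q6 -1.08
```

```bash
python3 -m jog '[{"dx":0,"dy":0,"dz":-0.05,"ax":0,"ay":0,"az":0,"grip":-0.8},{"dx":0,"dy":0,"dz":-0.15,"ax":0,"ay":0,"az":0,"grip":-0.8},{"dx":0,"dy":0,"dz":-0.3,"ax":0,"ay":0,"az":0,"grip":-0.8},{"dx":0,"dy":0,"dz":-0.45,"ax":0,"ay":0,"az":0,"grip":-0.8},{"dx":0,"dy":0,"dz":-0.55,"ax":0,"ay":0,"az":0,"grip":-0.8}]'
python3 - <<'E'
from h import *
b=shot('scene');a=shot('top')
u,v=map(int,proj(b,[.52,.215,.14]));x,y=map(int,proj(a,[.52,.215,.14]));print(u,v,x,y)
A=b['img'][v-50:v+60,u-60:u+50,::-1];B=a['img'][y-40:y+40,x-40:x+40,::-1]
cv2.imwrite('pics/p6.png',np.hstack([cv2.resize(A,(440,440),interpolation=2),cv2.resize(B,(360,440),interpolation=2)]))
go(.475,.2225,.15,79.7)
E
```

```text
clock: 13.07
position: [0.4776, 0.2224, 0.1474]
ee_rot: [0.002, 0.091, 0.996, 0.001]
contact_force: [0.5, 1.2, -0.4]
width: 0.023
gripper_force: 49.1
213 271 156 211
d [ 0.019 -0.006 -0.004] a [ 0.003  0.006 -0.002] pos [0.4799 0.2232 0.1491] yaw 79.53 F [ 1.7  0.2 -0.8] w 0.0229 t 13.17 q6 -1.08
```

View pics/p6.png

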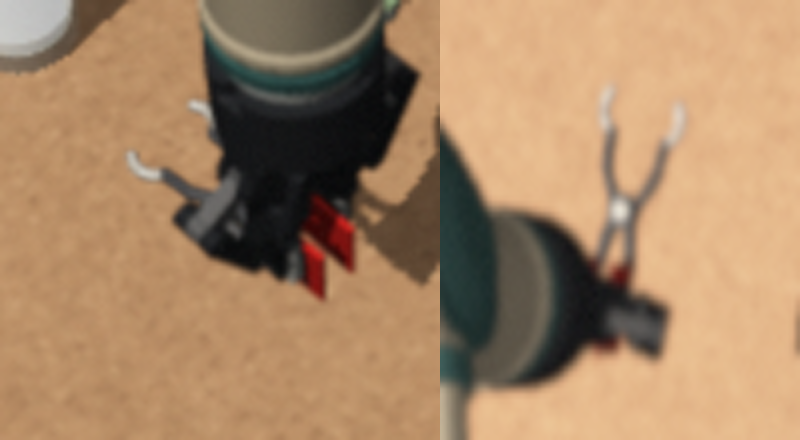

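The picture shows the pliers hanging level in the grip, the ring spread with halves at crop (605,107) and (677,122) in the top view, and the pivot at (620,210).

Run:
```python
from h import *
from scipy.optimize import least_squares
a=shot('top');b=shot('scene')
T=lambda u,v:(116+(u-440)*80/360-.4,171+v*80/440-.4);S=lambda u,v:(153+u/4-.4,221+v/4-.4)
s=manip.get_state();q=s['ee_rot'];Rt=R.from_quat([q[1],q[2],q[3],q[0]])
for nm,t,sc in(('ring',T(641,114),S(172,137)),):
    c1,r1=ray(a,*t);c2,r2=ray(b,*sc)
    k=np.linalg.lstsq(np.c_[r1,-r2],c2-c1,rcond=None)[0];P=(c1+k[0]*r1+c2+k[1]*r2)/2
    print(nm,P.round(4),'miss',np.linalg.norm(c1+k[0]*r1-c2-k[1]*r2).round(4))
rg=onz(a,*T(641,114),.1435);pv=onz(a,*T(620,210),.150)
print('top ring',rg,'pivot',pv,'dir',np.degrees(np.arctan2(*(rg-pv)[[1,0]])),'ring in tool',Rt.inv().apply(rg-s['position']).round(4), s['position'])
```

```text
ring [0.5726 0.2067 0.1452] miss 0.0032
top ring [0.57427735 0.20798099 0.1435    ] pivot [0.52589461 0.21603097 0.15      ] dir -9.44640819969794 ring in tool [-0.0987  0.0039  0.0011] [0.47652633 0.22209554 0.14444822]
```

```bash
python3 -c "
from h import *
b=shot('scene')
print('jar',onz(b,196,203,0)[:2],'glass',onz(b,156,232,0)[:2],'mill',onz(b,222,170,0)[:2])
go(.504,-.140,.15,79.7)"
```

```text
jar [0.74007663 0.01031725] glass [0.76545235 0.14204085] mill [ 0.75421903 -0.12791017]
d [-0.375 -1.402 -0.027] a [-0.    -0.001 -0.002] pos [0.4757 0.2218 0.1432] yaw 79.52 F [ 0.5 -0.4 -0.7] w 0.0227 t 13.32 q6 -1.08
```

```bash
python3 -m jog '[{"dx":-0.19,"dy":-0.7,"dz":-0.02,"ax":0,"ay":0,"az":0,"grip":-0.8},{"dx":-0.19,"dy":-0.7,"dz":-0.02,"ax":0,"ay":0,"az":0,"grip":-0.8},{"dx":-0.19,"dy":-0.7,"dz":-0.02,"ax":0,"ay":0,"az":0,"grip":-0.8},{"dx":-0.19,"dy":-0.7,"dz":-0.02,"ax":0,"ay":0,"az":0,"grip":-0.8},{"dx":-0.19,"dy":-0.7,"dz":-0.02,"ax":0,"ay":0,"az":0,"grip":-0.8}]'
python3 -m jog '[{"dx":-0.19,"dy":-0.7,"dz":0,"ax":0,"ay":0,"az":0,"grip":-0.8},{"dx":-0.19,"dy":-0.7,"dz":0,"ax":0,"ay":0,"az":0,"grip":-0.8},{"dx":-0.19,"dy":-0.7,"dz":0,"ax":0,"ay":0,"az":0,"grip":-0.8},{"dx":-0.19,"dy":-0.7,"dz":0,"ax":0,"ay":0,"az":0,"grip":-0.8},{"dx":-0.19,"dy":-0.7,"dz":0,"ax":0,"ay":0,"az":0,"grip":-0.8}]'
python3 -m jog '[{"dx":0,"dy":0,"dz":0.05,"ax":0,"ay":0,"az":0,"grip":-0.8},{"dx":0,"dy":0,"dz":0.08,"ax":0,"ay":0,"az":0,"grip":-0.8},{"dx":0,"dy":0,"dz":0.08,"ax":0,"ay":0,"az":0,"grip":-0.8}]'
python3 - <<'E'
from h import *
b=shot('scene');a=shot('top')
P=[.6008,-.1573,.1]
u,v=map(int,proj(b,P));x,y=map(int,proj(a,P));print(u,v,x,y)
A=b['img'][v-30:v+30,u-30:u+30,::-1];B=a['img'][y-30:y+30,x-30:x+30,::-1]
cv2.imwrite('pics/p7.png',np.hstack([cv2.resize(A,(400,400),interpolation=2),cv2.resize(B,(400,400),interpolation=2)]))
go(.504,-.14,.125,79.7)
E
```

```text
clock: 13.73
position: [0.4904, 0.0369, 0.1469]
ee_rot: [-0.002, 0.093, 0.996, -0.002]
contact_force: [-0.1, -0.2, -1.1]
width: 0.0228
gripper_force: 49.2
clock: 14.15
position: [0.5059, -0.1443, 0.1467]
ee_rot: [-0.001, 0.093, 0.996, -0.001]
contact_force: [-0.6, 0.5, -0.4]
width: 0.0232
gripper_force: 49.3
clock: 14.4
position: [0.5037, -0.1383, 0.1254]
ee_rot: [-0.004, 0.092, 0.996, 0.001]
contact_force: [-0.8, 1.0, -0.5]
width: 0.0228
gripper_force: 49.3
274 160 293 187
d [ 0.004 -0.008  0.01 ] a [ 0.001 -0.002 -0.001] pos [ 0.5053 -0.1382  0.1274] yaw 79.57 F [-0.1 -0.2 -0.8] w 0.0229 t 14.5 q6 -1.79
```

View pics/p7.png

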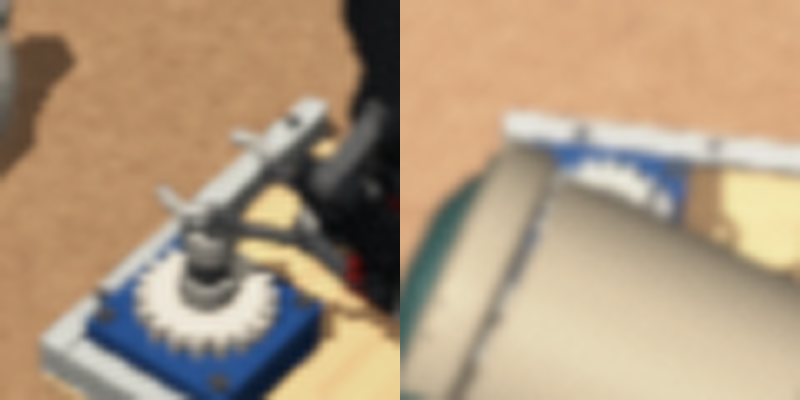

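The scene half shows the spread ring above the axle tip, halves at crop (184,203) and (252,143), and the axle at column 210. The arm hides the top view. I'll check with the calibrated ring and axle points marked on one last zoomed picture.

Run:
```python
from h import *
S=[]
for i in range(8):
    b=shot('scene'); S.append(manip.get_state())
p=np.mean([s['position'] for s in S],0);qs=R.from_quat([s['ee_rot'][[1,2,3,0]] for s in S]).mean()
print('pos',p.round(4),'sd',np.std([s['position'] for s in S],0).round(4),'z axis',qs.as_matrix()[:,2].round(4),'y',qs.as_matrix()[:,1].round(4))
k=12;u0,v0=247,130
img=cv2.resize(b['img'][v0:v0+48,u0:u0+60,::-1],None,fx=k,fy=k,interpolation=2)
px=lambda P:tuple(int(round((c-o+.5)*k)) for c,o in zip(proj(b,P),(u0,v0)))
c=np.array([.6008,-.1573])
for z,rad,col in((.09,.012,(0,0,255)),(.048,.012,(0,255,255))):
    for t in np.linspace(0,2*np.pi,60): cv2.circle(img,px([c[0]+rad*np.cos(t),c[1]+rad*np.sin(t),z]),1,col,-1)
for sg in(1,-1):
  for t in np.linspace(.15*np.pi,.85*np.pi,40):
    P=p+qs.apply([-.097+.0135*np.cos(t),sg*(.010+.0135*np.sin(t)),.0057]); cv2.circle(img,px(P),1,(0,255,0),-1)
ringc=p+qs.apply([-.097,0,.0057]);cv2.circle(img,px(ringc),3,(0,255,0),-1);print('ring',ringc.round(4))
cv2.imwrite('pics/p8.png',img)
for nm,P in(('dx',[.005,0,0]),('dy',[0,.005,0]),('dz',[0,0,.005])): print(nm,np.array(px(ringc+P))-px(ringc))
```

```text
pos [ 0.5066 -0.1387  0.129 ] sd [0.0003 0.0002 0.0004] z axis [ 3.e-04 -0.e+00 -1.e+00] y [0.1808 0.9835 0.    ]
ring [ 0.602  -0.1562  0.1234]
dx [-20  -9]
dy [-12  14]
dz [  1 -17]
```

View pics/p8.png

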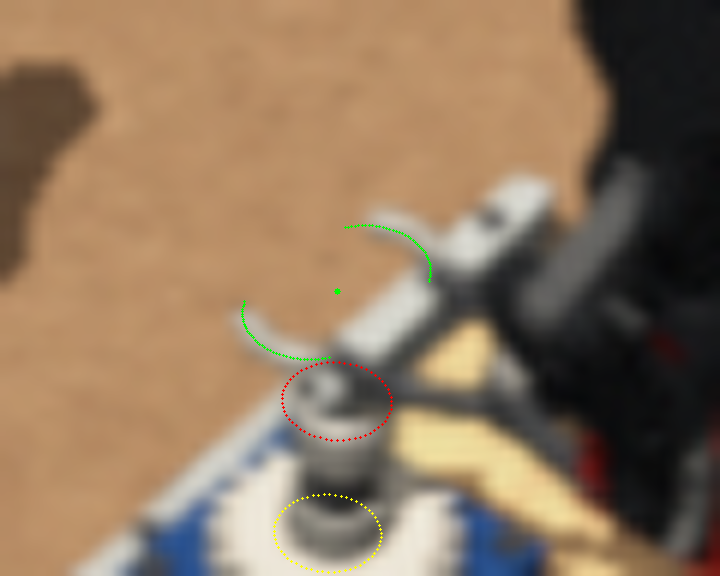

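The picture shows both ring halves close to the predicted green arcs (centre (337,290)), slightly farther apart than drawn. The axle (columns about 300-388) is a little right of the predicted red and yellow circles. I'll put numbers on ring against axle using the ring-free p4 background.

Run:
```python
from h import *
b=shot('scene');s=manip.get_state();cv2.imwrite('pics/raw8.png',b['img'][:,:,::-1])
p4=cv2.imread('pics/p4.png')
bg=cv2.resize(p4[:475,:550],(110,95),interpolation=cv2.INTER_AREA)[:,:,::-1].astype(int)
cur=b['img'][130:225,240:350].astype(int)
df=np.abs(cur-bg).sum(2)
q=s['ee_rot'];Rt=R.from_quat(q[[1,2,3,0]]);p=s['position'];print('pos',p.round(4))
zr=p[2]-.0057
lo,la=[],[]
for v,u in np.argwhere(df>70):
    w=Rt.inv().apply(onz(b,u+240,v+130,zr)-p); 
    if -.125<w[0]<-.094 and abs(w[1])<.035: lo.append(w[0]);la.append(w[1])
lo=np.array(lo);la=np.array(la)
for sg in(1,-1):
    m=la*sg>.003; print('half',sg,'n',m.sum(),'front',np.sort(lo[m])[:4].round(4),'outer',np.sort(-sg*la[m])[:4].round(4))
# axle profiles on background: gray levels per row, scene
g=bg.mean(2).astype(int)
u,v=proj(b,[.6008,-.1573,.067]);print('groove px',round(u,1),round(v,1))
for z in(.095,.09,.086,.08,.074,.067,.062,.055,.05):
    u,v=proj(b,[.6008,-.1573,z]);r=int(round(v))-130;c=int(round(u))-240;print(z,int(round(v)),int(round(u)),g[r,c-9:c+10])
tb=cv2.resize(p4[:475,550:799],(83,95),interpolation=cv2.INTER_AREA).mean(2).astype(int)
a=manip.get_image('top');u,v=proj(a,[.6008,-.1573,.09]);print('top tip px',u,v);r=int(round(v))-160;c=int(round(u))-265
print(tb[r-9:r+10,c-9:c+10])
```

```text
pos [ 0.5066 -0.1391  0.1292]
half 1 n 9 front [-0.1052 -0.1033 -0.1027 -0.1009] outer [-0.0247 -0.0238 -0.0229 -0.022 ]
half -1 n 8 front [-0.1055 -0.1048 -0.1029 -0.1011] outer [-0.0274 -0.0266 -0.0263 -0.0255]
groove px 274.1 169.0
0.095 162 275 [139 139 145 157 171 164 143 155 170 148 108  82  83 105 145 180 195 199
 199]
0.09 163 275 [140 146 159 178 187 174 150 143 132 103  81  82  99 124 165 193 199 200
 201]
0.086 164 274 [140 147 161 179 190 184 166 155 144 123 102  95 113 134 142 170 195 201
 202]
0.08 166 274 [167 185 192 183 158 125 112 122 140 160 167 156 140 123 120 161 195 202
 203]
0.074 167 274 [190 193 183 165 152 136 117 114 119 130 133 125 107  92 103 155 192 202
 203]
0.067 169 274 [181 172 175 179 197 204 174 124  99 101  98  89  79  73  91 121 164 172
 151]
0.062 170 274 [157 161 187 206 216 211 172 108  72  68  64  58  55  65  92 115 137 137
 120]
0.055 172 274 [159 197 218 224 221 197 155 118  87  68  62  66  81 105 118 137 175 198
 187]
0.05 173 274 [172 204 222 225 220 190 143 122 122 119 116 123 123 111 122 169 208 216
 195]
top tip px 293.693529703025 187
[... 854 characters left out ...]
  94  73  79  97 114 130 141 145 140 130 116
   99]
 [215 233 236 229 207 174 141 110  88  89 102 117 131 141 145 141 133 117
  100]
 [216 232 236 228 205 175 151 132 116 112 117 124 134 142 144 140 129 113
   97]
 [208 230 237 232 215 184 162 151 141 134 131 133 139 145 146 142 136 125
  107]
 [206 229 237 236 226 203 180 166 156 149 146 147 151 153 150 146 143 134
  112]
 [200 222 234 237 234 223 208 194 187 182 181 182 184 182 170 151 134 119
  104]
 [174 203 226 234 236 235 230 225 223 222 221 222 220 212 192 162 130 107
  101]
 [150 182 209 223 231 235 237 237 237 236 235 233 229 215 185 156 130 110
  106]
 [133 156 176 195 215 225 231 235 235 234 231 224 215 199 163 133 119 111
  110]]
```

```bash
python3 -m jog '[{"dx":0.006,"dy":-0.013,"dz":0,"ax":0,"ay":0,"az":0,"grip":-0.8},{"dx":0.006,"dy":-0.013,"dz":0.03,"ax":0,"ay":0,"az":0,"grip":-0.8},{"dx":0.006,"dy":-0.013,"dz":0.06,"ax":0,"ay":0,"az":0,"grip":-0.8},{"dx":0.006,"dy":-0.013,"dz":0.09,"ax":0,"ay":0,"az":0,"grip":-0.8},{"dx":0.006,"dy":-0.013,"dz":0.09,"ax":0,"ay":0,"az":0,"grip":-0.8}]'
python3 - <<'E'
from h import *
p4=cv2.imread('pics/p4.png');bg=cv2.resize(p4[:475,:550],(110,95),interpolation=cv2.INTER_AREA)[:,:,::-1].astype(int)
for i in range(7): b=shot('scene')
go(.5,-.14,.0722,79.6)
s=manip.get_state();q=s['ee_rot'];Rt=R.from_quat(q[[1,2,3,0]]);p=s['position']
# silver wire: unsaturated & changed; report in the pliers frame at ring height
img=b['img'];hsv=cv2.cvtColor(img,cv2.COLOR_RGB2HSV)[130:225,240:350].astype(int);cur=img[130:225,240:350].astype(int)
df=np.abs(cur-bg).sum(2);L=[]
for v,u in np.argwhere((df>45)):
    w=Rt.inv().apply(onz(b,u+240,v+130,p[2]-.0057)-p)*1000
    if -125<w[0]<-80 and abs(w[1])<35: L.append((*w[:2].round(1),hsv[v,u,1],hsv[v,u,2]))
L.sort();print(*L[:22],sep='\n');L=np.array(L);print(L[:,1].min(),L[:,1].max())
E
```

```text
clock: 15.42
position: [0.5028, -0.1416, 0.1042]
ee_rot: [-0.002, 0.091, 0.996, 0.001]
contact_force: [-0.0, 0.2, -1.6]
width: 0.0226
gripper_force: 49.3
d [0.02  0.006 0.138] a [-0.     0.    -0.001] pos [ 0.5047 -0.1423  0.1066] yaw 79.53 F [ 0.9 -0.5 -0.7] w 0.0227 t 15.77 q6 -1.8
(np.float64(-107.2), np.float64(17.9), np.int64(71), np.int64(182))
(np.float64(-106.5), np.float64(22.4), np.int64(64), np.int64(183))
(np.float64(-104.7), np.float64(20.6), np.int64(32), np.int64(191))
(np.float64(-102.8), np.float64(18.8), np.int64(40), np.int64(193))
(np.float64(-101.5), np.float64(-19.0), np.int64(19), np.int64(171))
(np.float64(-100.3), np.float64(6.1), np.int64(15), np.int64(206))
(np.float64(-99.6), np.float64(-20.8), np.int64(19), np.int64(165))
(np.float64(-98.5), np.float64(19.7), np.int64(27), np.int64(180))
(np.float64(-97.9), np.float64(24.2), np.int64(22), np.int64(182))
(np.float64(-97.7), np.float64(-22.7), np.int64(19), np.int64(157))
(np.float64(-96.7), np.float64(17.9), np.int64(23), np.int64(165))
(np.float64(-95.2), np.float64(-19.8), np.int64(15), np.int64(154))
(np.float64(-93.9), np.float64(-26.4), np.int64(23), np.int64(185))
(np.float64(-93.3), np.float64(-21.7), np.int64(24), np.int64(146))
(np.float64(-92.4), np.float64(18.8), np.int64(19), np.int64(187))
(np.float64(-92.0), np.float64(-28.2), np.int64(23), np.int64(143))
(np.float64(-91.8), np.float64(23.3), np.int64(21), np.int64(171))
(np.float64(-91.5), np.float64(-23.5), np.int64(24), np.int64(180))
(np.float64(-90.5), np.float64(17.0), np.int64(20), np.int64(166))
(np.float64(-89.9), np.float64(21.5), np.int64(17), np.int64(194))
(np.float64(-89.6), np.float64(-25.4), np.int64(26), np.int64(158))
(np.float64(-89.0), np.float64(-20.7), np.int64(21), np.int64(134))
-28.2 34.9
```

```bash
python3 -m jog '[{"dx":0,"dy":0.003,"dz":0.015,"ax":0,"ay":0,"az":0,"grip":-0.8},{"dx":0,"dy":0.003,"dz":0.03,"ax":0,"ay":0,"az":0,"grip":-0.8},{"dx":0,"dy":0.003,"dz":0.045,"ax":0,"ay":0,"az":0,"grip":-0.8},{"dx":0,"dy":0.003,"dz":0.06,"ax":0,"ay":0,"az":0,"grip":-0.8},{"dx":0,"dy":0.003,"dz":0.06,"ax":0,"ay":0,"az":0,"grip":-0.8}]'
python3 -m jog '[{"dx":0,"dy":0,"dz":0.01,"ax":0,"ay":0,"az":0,"grip":-0.8},{"dx":0,"dy":0,"dz":0.02,"ax":0,"ay":0,"az":0,"grip":-0.8},{"dx":0,"dy":0,"dz":0.03,"ax":0,"ay":0,"az":0,"grip":-0.8},{"dx":0,"dy":0,"dz":0.03,"ax":0,"ay":0,"az":0,"grip":-0.8}]'
python3 -c "
from h import *
F=[]
for i in range(8): shot('scene');F.append(manip.get_state()['contact_force'])
print(np.mean(F,0));go(.5047,-.1415,.0722,79.6)"
```

```text
clock: 16.18
position: [0.5038, -0.1411, 0.0903]
ee_rot: [-0.001, 0.091, 0.996, 0.0]
contact_force: [-0.5, -0.1, -1.3]
width: 0.0227
gripper_force: 49.3
clock: 16.52
position: [0.5042, -0.1413, 0.0833]
ee_rot: [-0.0, 0.091, 0.996, 0.0]
contact_force: [-0.4, -1.2, -1.7]
width: 0.0226
gripper_force: 49.3
[-0.27554183 -0.25483357 -0.56879448]
d [-0.    -0.     0.047] a [ 0.     0.    -0.001] pos [ 0.5046 -0.1415  0.084 ] yaw 79.52 F [-0.8 -0.8 -0. ] w 0.0229 t 16.92 q6 -1.79
```

```bash
python3 -m jog '[{"dx":0,"dy":0,"dz":0.012,"ax":0,"ay":0,"az":0,"grip":-0.8},{"dx":0,"dy":0,"dz":0.024,"ax":0,"ay":0,"az":0,"grip":-0.8},{"dx":0,"dy":0,"dz":0.036,"ax":0,"ay":0,"az":0,"grip":-0.8},{"dx":0,"dy":0,"dz":0.047,"ax":0,"ay":0,"az":0,"grip":-0.8},{"dx":0,"dy":0,"dz":0.047,"ax":0,"ay":0,"az":0,"grip":-0.8}]'
python3 - <<'E'
from h import *
F=[]
for i in range(10): b=shot('scene');F.append(manip.get_state()['contact_force'])
print(np.mean(F,0));go(.5047,-.1415,.0722,79.6)
s=manip.get_state();q=s['ee_rot'];Rt=R.from_quat(q[[1,2,3,0]]);p=s['position']
p4=cv2.imread('pics/p4.png');bg=cv2.resize(p4[:475,:550],(110,95),interpolation=cv2.INTER_AREA)[:,:,::-1].astype(int)
cur=b['img'][130:225,240:350].astype(int);df=np.abs(cur-bg).sum(2)
# has the block moved? compare the near part of the block/stop (below row 178, left of col 285) and gear
for box in((265,176,300,196),(255,170,268,190)):
    x0,y0,x1,y1=box;print('diff',df[y0-130:y1-130,x0-240:x1-240].mean())
# dark groove vs wire: print grey column grid round groove
u,v=map(lambda t:int(round(t)),proj(b,[.5985,-.1595,.067]));print(u,v);g=cur.mean(2).astype(int)
print(g[v-130-11:v-130+9,u-240-13:u-240+14])
E
```

```text
clock: 17.33
position: [0.504, -0.1412, 0.0713]
ee_rot: [-0.001, 0.091, 0.996, 0.0]
contact_force: [-0.0, -0.5, -1.7]
width: 0.0228
gripper_force: 49.3
[-0.25460075 -0.08930858 -0.7990577 ]
d [-0. -0. -0.] a [ 0.     0.    -0.001] pos [ 0.5046 -0.1415  0.0722] yaw 79.52 F [-0.1 -0.3 -0.1] w 0.023 t 17.83 q6 -1.79
diff 98.46285714285715
diff 22.496153846153845
275 169
[[149 149 148 147 145 143 141 143 144 146 145 151 181 207 212 213 210 175
  113  80  80 112 159 190 201 202 204]
 [146 146 150 146 142 141 144 145 145 144 149 179 207 213 213 208 175 115
   78  78 112 162 192 201 204 205 205]
 [145 148 150 147 144 141 143 146 148 149 173 203 212 212 206 173 114  75
   75 110 162 192 202 203 205 205 206]
 [143 147 148 148 142 141 145 148 157 163 166 188 207 202 167 111  84  80
   97 154 193 202 204 204 206 206 206]
 [144 148 149 144 143 144 147 159 173 171 143 157 184 156 106  83  99 119
  156 190 202 204 204 205 206 206 203]
 [144 145 144 142 144 148 162 183 183 169 157 151 136 101  76  76 105 125
  165 190 197 204 205 206 206 203 202]
 [143 143 142 142 148 165 187 197 172 154 168 152 11
[... 830 characters left out ...]
 153  77  48  39  39]
 [157 121 135 172 183 181 191 193 165 141 139 108  69  57  83 125 134 128
  177 219 226 202 138  77  46  34  37]
 [114 114 163 196 208 204 189 188 170 148 143 131 117 117 124 120 104 125
  194 227 228 212 177 136  84  57  33]
 [ 94 101 144 187 214 222 201 178 188 195 191 176 142 103  98  85  88 162
  218 228 228 212 177 132  85  68  39]
 [ 90  98 129 171 210 227 223 207 177 164 166 152 118  78  78  78  95 157
  209 224 223 201 159 114  79  85  63]
 [ 90 100 142 181 205 220 227 224 191 147 131 112  91  79  81  74  82 107
  142 165 173 179 168 121  81  79  73]
 [ 87  95 119 141 158 196 222 227 222 212 185 176 174 172 164 110  86  80
   94 104 109 119 116  93  71  72  83]]
```

Run:
```python
from h import *
b=shot('scene');s=manip.get_state();q=s['ee_rot'];Rt=R.from_quat(q[[1,2,3,0]]);p=s['position']
for c,r in((3.5,13),(9.5,16),(12.5,16.5)):
    print((c,r),[(Rt.inv().apply(onz(b,262+c,158+r,z)-p)*1000).round(1)[:2] for z in(.064,.067,.07)])
ax=Rt.inv().apply(np.array([.5985,-.1595,.067])-p)*1000;print('axle in tool',ax.round(1))
print('ref px of arc mid at ring centre -95.3,-1:',[np.array(proj(b,p+Rt.apply(np.array([x,y,5.7])/1000)))-[262,158] for x,y in((-94.3,21.5),(-94.3,-25),(-107,19))])
# same-camera block check: stop/gear/foot offsets by phase correlation of the visible front part with p4
p4=cv2.imread('pics/p4.png');bg=cv2.cvtColor(cv2.resize(p4[:475,:550],(110,95),interpolation=cv2.INTER_AREA),6).astype(np.float32)
g=cv2.cvtColor(b['img'],7)[130:225,240:350].astype(np.float32)
for y0,y1,x0,x1 in((45,68,8,26),(52,68,12,34)): print(cv2.phaseCorrelate(bg[y0:y1,x0:x1].copy(),g[y0:y1,x0:x1].copy()))
```

```text
(3.5, 13) [array([-110.8,   21.2]), array([-108.9,   23.4]), array([-107.1,   25.6])]
(9.5, 16) [array([-92. ,  18.2]), array([-90.2,  20.5]), array([-88.4,  22.7])]
(12.5, 16.5) [array([-85.1,  14.1]), array([-83.3,  16.3]), array([-81.5,  18.5])]
axle in tool [-95.6  -0.7   5.2]
ref px of arc mid at ring centre -95.3,-1: [array([ 8.07447192, 15.54799313]), array([19.64039554,  6.58739137]), array([ 5.16057978, 12.63639663])]
((-0.21914050707096244, -0.05892472136049953), 1.0313452658829865)
((-0.06577203151215905, -0.05299452799740578), 1.0001047203938167)
```

```bash
python3 -c "
from rig import manip
print(manip.sign_off())"
```

```text
the job is handed in; nothing more can be done
None
```

The job is handed in; I was given no verdict. My last measurements showed the block home against both stops, and the spread ring held level round the groove, centred to within about 2–3 mm and with no measurable contact force.

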